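# Latch the sprung hatch of the carver's tool chest

### The arm

A 6-joint arm with a two-finger parallel gripper is mounted at the origin on the work surface. World frame = base frame: x ahead of the robot, y to its left, z up, the work surface at z = 0. Lengths are in m, angles in rad, forces in N, time in s.
With the tool pointing down it reaches from about 0.275 to 0.825 m from the base axis. Payload 5.2 kg.
Tool frame: the origin (TCP) lies on the mounting face of the last link; the fingertips stand 186 mm ahead of it and the grasp point (between the pads) lies 167 mm ahead of it; z points along the fingers, y is the line along which they close (so a half turn about z gives the same grasp; the last joint's range is limited). The gripper opens to 93 mm and grips with 3 to 60 N. Pads are 15 mm wide; open, the fingers measure 128 mm over their backs; the gripper's body (75 mm by 188 mm) begins 65 mm behind the grasp point.
Start: joints at [1.012, 0.259, 1.535, -0, 1.348, -0.203], TCP at [0.192, 0.516, 0.405] pointing down, gripper open.
Joint ranges: [-3.14, 3.14], [-0.91, 2.08], [0.19, 2.58], [-1.22, 4.36], [0.22, 2.71], [-3.12, 3.12]. Speed limits (rad/s): [2.57, 2.57, 3.14, 3.14, 3.14, 3.14].

### API

Orientations are given as a unit quaternion [x, y, z, w].
In Python, from station import r, get_image, camera_params, close_job gives the robot as it stands (r), with the cameras as plain functions and the job as plain functions.
- The arm moves only by the shell command python3 drive.py 'ROWS' [OPENING]. ROWS is a JSON list of rows, 1 to 20 of them, each of 6 numbers: dx, dy, dz in m, then a rotation vector rx, ry, rz in rad; each row shifts and turns the commanded pose from where the row before left it, along the tool's axes as they then stand; what a row does not reach is not made up. A row lasts 1/12 s, in which the tool goes at most 0.0417 m and 0.125 rad, less where a joint would pass 70% of its speed; a pose out of reach is approached as far as the arm can. OPENING is the opening from 0.0 (shut) to 1.0 (fully open), set as the command begins (- or left out keeps the last). The fingers move at their own pace and stop on an object; the grip force is fixed at half the most. Time passes only in rows, so rows that do not move let the fingers close. It prints the time, the measured TCP pose, the force, the opening and the grip force at its end. Input that does not fit is refused with a message, and nothing moves.
- r.get_state(): the state, without advancing time (a new reading comes with each control period).
- get_image(name): name is "side" or "top"; returns the picture (384x512x3 uint8, red, green, blue); there is no depth.
- camera_params(name): a dict with "fov_y" (degrees; the focal length in pixels is half the picture's height over the tangent of half this angle, whatever the lens; pixels are square), "cx", "cy" (the principal point, pixels), "rvec" (rotation vector, rad) and "tvec" (3), from world to camera coordinates, as OpenCV has them. Camera axes: x right, y down, z forward; pixel columns grow to the right and rows downward; lengths in m; the calibration is good to about 2 mm. A picture is of the moment at which its call begins. camera_params takes no time and is no camera call.
- close_job(): hands the job in; it is judged then, once.
The state is a dict: "clock": time; "qpos": joint angles; "qvel": joint speeds; "tau": joint torques, N m; "eef_pos": TCP position; "tcp_rot": TCP orientation; "wrist_force": force on the tool from outside, world axes, zero at the start; "ft_torque": the same for the moment, N m; "grip_width": opening from 0.0 (shut) to 1.0 (fully open); "grasp_force": force on a finger pad.
Only numpy, scipy, OpenCV 4.12 (cv2) and the standard library are available. Lean on these libraries where they do the work, as an engineer would, in place of code of your own. Each camera call takes 0.05 s, during which the arm holds its last target. There are 200 camera calls.

### The job

Swing the sprung hatch of the slope-front tool chest down until it is fully shut, hold it there and turn its wing knob clockwise a quarter turn, so that the tongue inside swings fully behind the frame and keeps the hatch shut when you let go. Leave the mallet, the jar, the offcut and the sharpening stone standing where they are.

Things in the scene. Friction and masses are not known exactly. Their poses are not given: they have to be found in the camera images.
- chest: fixed wooden tool chest with a sloping front, 250 mm deep, 280 wide, 178 high at the back. Origin on the bench, mid-width, 120 mm behind its front face; x points from front to back, z up. The front wall is 70 mm high; from its top edge the face slopes up and back, 30 degrees from level, for 215 mm, then a level ledge 64 mm deep at 178 mm. A hatch lies in the slope, flush in a frame.
- hatch_hinge (a point): middle of the hatch's hinge line, on the face's surface (chest x = +46, y = 0, z = +166 mm); axes as the chest's, the hinge line runs along y.
- hatch (a joint): angle of the wooden hatch (200 mm wide, 155 mm from hinge to free lower edge, 12 thick), rad: 0 = shut, flush with the sloping frame, at its stop; grows as the free edge rises (0.52 = level). Sprung and stiff: left alone it stands open at 0.4 to 0.8 and springs back open from shut unless the tongue holds it. Pressing it shut at the wing takes about 6 to 12 N; once latched it rests up to 0.02 open.
- wing (a joint): angle of the steel wing knob on the hatch, rad: 0 = wing parallel to the hatch's free edge; grows clockwise seen from outside, to a stop at 1.62; stays where left (friction 0.06 N m, up to 0.25 with the tongue bearing on the sill). Its 42 mm tongue, inside the hatch, points sideways (chest -y) at 0 and down the slope at 1.57. Beyond about 0.6 it strikes the sill unless the hatch is fully shut.
- sill (a point): mid-width of the sill's top edge, on the face's surface; axes as the chest's. The sill is the fixed frame strip below the hatch, 32 mm wide along the slope, 280 long, 12 thick; at wing 1.57 the tongue reaches 15 mm under it, 2 mm below its underside.
- wing_grip (a point): middle of the wing, on the knob's axis, 23 mm out from the hatch's outer face, 133 mm from the hinge line, mid-width. The wing is a flat bar 60 mm long, 10 thick, standing from 10 to 36 mm out from the face. Axes: z out of the hatch along the knob's axis, y along the wing, x across its thickness (the way to pinch it); they turn with hatch and wing.
- mallet: loose bystander: round wooden carver's mallet standing on its head, 88 mm across, 235 mm tall; origin under its centre
- jar: loose bystander: squat glass jar with a metal cap, 68 mm across, 85 mm tall; origin under its centre
- offcut: loose bystander: wooden offcut 80 x 55 x 30 mm; origin under its centre
- stone: loose bystander: grey sharpening stone 34 x 110 x 16 mm lying on the chest's flat top ledge; origin under its centre

How it is judged:
On the way, in this order (a step that is already met when the one before it is completed fails the run):
1. the hatch is pressed fully shut (under 0.02 rad) (value of joint hatch below 0.02 rad), for 0.1 s.
2. the wing is turned until the tongue lies behind the sill (wing beyond 1.25 rad, hatch under 0.035 rad) (value of joint hatch below 0.035 rad and value of joint wing above 1.25 rad), for 0.1 s.
At the end, for the whole second after the job is handed in: the hatch is shut (within 0.035 rad of flush, about 5 mm at its free edge), the wing is turned beyond 1.25 rad (about 72 degrees or more of the quarter turn) so that the tongue holds the hatch, both at rest, and the robot has let go (all of step 2 and velocity of joint wing between -0.05 and 0.05 rad/s and velocity of joint hatch between -0.05 and 0.05 rad/s); the robot touches nothing.
It fails at once if the mallet, jar, offcut or stone is shifted by more than 40 mm (distance of any of mallet, jar, offcut, stone from where it was at the start of the episode above 0.04 m).
It also fails if it takes over 35 s, if anything falls off the work surface, if the arm or the gripper's body presses on something with over 40 N, if the wrist force passes 120 N, or if a joint passes its speed limit or range.

## Working session

There is one attempt and no reset: what is moved stays moved. The work goes in short steps, Python scripts to look and compute and a shell command to move; the robot and the scene stay as the last step left them, time stands still between calls to the robot, and variables do not carry over. Pictures are saved under pics/ and viewed, at most 10 in all, crops included, and the job is handed in when it is done.

```bash
ls; mkdir -p pics
python3 - <<'E'
from station import r, get_image, camera_params, close_job
import cv2
s=r.get_state(); print(s)
for n in("side","top"):
    print(n,camera_params(n)); cv2.imwrite(f"pics/{n}0.png",get_image(n)[:,:,::-1])
E
```

```text
drive.py
pics
station.py
{'clock': 0.0, 'qpos': array([ 1.01224005e+00,  2.59363351e-01,  1.53606936e+00, -2.89218568e-06,
        1.34801476e+00, -2.02834457e-01]), 'qvel': array([-0.00082238, -0.00135334,  0.0001938 , -0.00134753, -0.00081882,
        0.00013406]), 'tau': array([-1.94463471e-03, -4.37307215e+01, -2.84003735e+01,  7.16917100e-02,
        4.13324253e-02, -1.95960424e-04]), 'eef_pos': array([0.19142947, 0.51538693, 0.40391196]), 'tcp_rot': array([ 1.76924245e-01,  9.84224035e-01, -8.61534836e-04, -3.43284029e-04]), 'wrist_force': array([-0.74322966, -0.3320624 ,  0.68695559]), 'ft_torque': array([ 0.02651358, -0.00484396, -0.02373446]), 'grasp_force': 0.0, 'grip_width': 1.0004484620290017}
side {'fov_y': 45.3890304228193, 'cx': 258.578181087886, 'cy': 188.0684212965762, 'rvec': array([ 2.23209712, -0.99047474,  0.38145535]), 'tvec': array([-0.4407721 ,  0.42345226,  1.42072844])}
top {'fov_y': 56.18673601862309, 'cx': 259.07129138681216, 'cy': 196.47350272181626, 'rvec': array([ 2.20673042, -2.1855544 ,  0.07294505]), 'tvec': array([-0.01489862,  0.6213589 ,  1.12060891])}
```

View pics/side0.png

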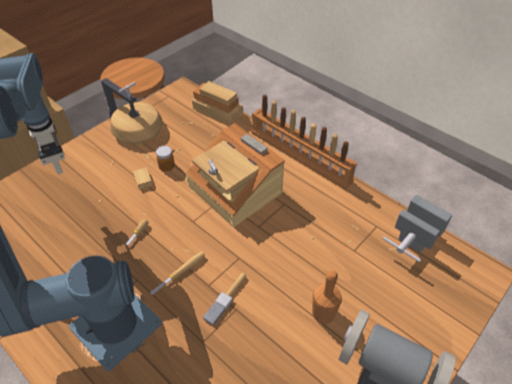

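View pics/top0.png

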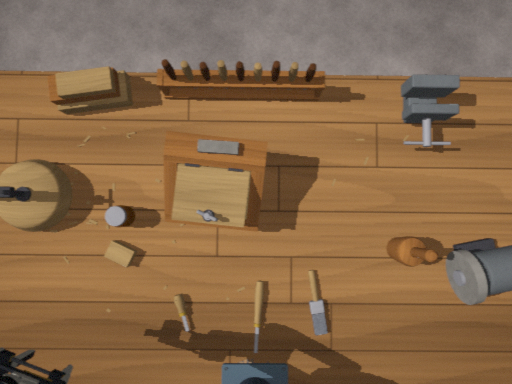

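The side view shows the chest at about (237,172) with its hatch open. The top view shows it at about (215,182), with the wing at (208,215), the stone at (218,147), the jar at (119,215) and the offcut at (120,254). Next I'll take enlarged crops.

Run:
```python
import cv2
a=cv2.imread("pics/top0.png")[125:235,155:275]; cv2.imwrite("pics/topc.png",cv2.resize(a,None,fx=5,fy=5,interpolation=cv2.INTER_CUBIC))
a=cv2.imread("pics/side0.png")[115:235,175:295]; cv2.imwrite("pics/sidec.png",cv2.resize(a,None,fx=5,fy=5,interpolation=cv2.INTER_CUBIC))
```

```text
(no output)
```

View pics/topc.png

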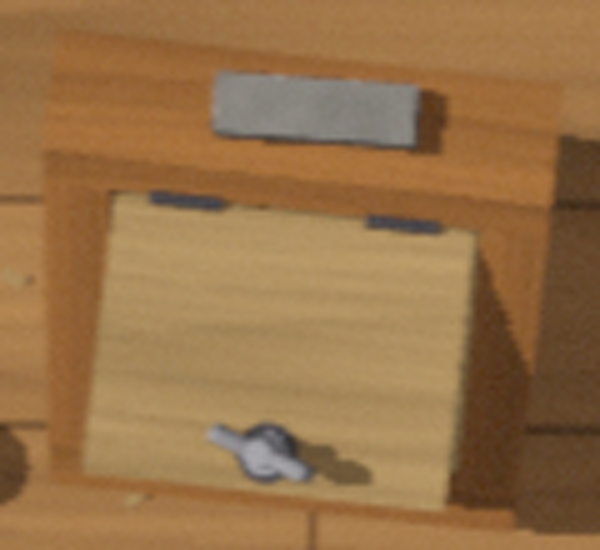

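View pics/sidec.png

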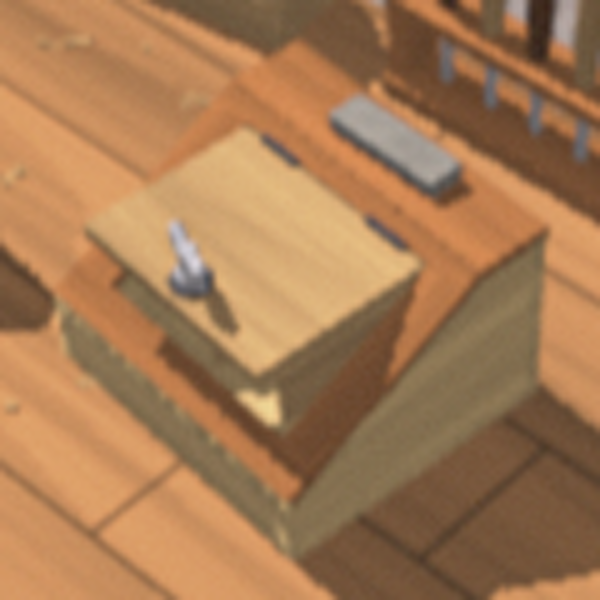

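```bash
cat > h.py <<'E'
import numpy as np, cv2
from scipy.spatial.transform import Rotation as R
from scipy.optimize import least_squares
def hatchT(th):   # hatch frame in chest: u down-slope from hinge, y, n outward
    a=np.radians(30)-th
    return np.array([[-np.cos(a),0,-np.sin(a)],[0,1,0],[-np.sin(a),0,np.cos(a)]]).T, np.array([.046,0,.166])
def hp(th,u,y,n):
    a=np.radians(30)-th
    return np.array([.046,0,.166])+u*np.array([-np.cos(a),0,-np.sin(a)])+np.array([0,y,0])+n*np.array([-np.sin(a),0,np.cos(a)])
def wing(th,w,s,n=.036,c=0): # s along wing (+ = chest -y side at 0), cw from outside -> toward down-slope (tongue -y -> down)
    return hp(th,.133+s*np.sin(w)+c*np.cos(w),-s*np.cos(w)+c*np.sin(w),n)
def chestW(p,q): 
    return R.from_euler('z',p[2]).apply(q)+np.r_[p[0],p[1],0]
def proj(c,X):
    f=192/np.tan(np.radians(c['fov_y']/2)); K=np.array([[f,0,c['cx']],[0,f,c['cy']],[0,0,1.]])
    return cv2.projectPoints(np.asarray(X,float).reshape(-1,3),c['rvec'],c['tvec'],K,None)[0][:,0]
E
python3 - <<'E'
from h import *
from station import r, get_image, camera_params, close_job
ct,cs=camera_params('top'),camera_params('side')
fix=[('t',55,33,(.13,.14,.178)),('t',565,85,(.13,-.14,.178)),('t',45,150,(.066,.14,.178)),('t',553,207,(.066,-.14,.178)),('t',52,475,(-.12,.14,.07)),('t',517,525,(-.12,-.14,.07)),
('s',297,40,(.13,.14,.178)),('s',547,230,(.13,-.14,.178)),('s',478,278,(.066,-.14,.178)),('s',297,497,(-.12,-.14,.07)),('s',58,300,(-.12,.14,.07)),('s',292,555,(-.12,-.14,0))]
H=[('t',112,192,0,.1),('t',478,232,0,-.1),('t',85,472,.155,.1),('t',447,508,.155,-.1),('s',245,127,0,.1),('s',420,262,0,-.1),('s',88,228,.155,.1),('s',262,375,.155,-.1)]
W=[('t',210,433,-.03),('t',308,472,.03),('s',175,225,-.03)]
def pts(p):
    L=[(c,u,v,chestW(p,q)) for c,u,v,q in fix]+[(c,u,v,chestW(p,hp(p[3],a,b,0))) for c,u,v,a,b in H]+[(c,u,v,chestW(p,wing(p[3],p[4],s))) for c,u,v,s in W]
    return L
def res(p):
    o=[]
    for c,u,v,X in pts(p):
        off=(155,125) if c=='t' else (175,115)
        o.append(proj(ct if c=='t' else cs,X)[0]-[(u+.5)/5-.5+off[0],(v+.5)/5-.5+off[1]])
    return np.array(o).ravel()
s=least_squares(res,[.55,.1,-.1,.5,.26],loss='soft_l1')
print(s.x); print(res(s.x).reshape(-1,2).round(1))
p=s.x
f=lambda u,v,z,c:0
for t in(p[3],0): print('grip',chestW(p,wing(t,p[4],0,.023)))
np.save('p.npy',p)
# bystanders base from top px (jar cap, offcut)
for nm,u,v,z in(('jar',119,215,.085),('offcut',121,254,.03)):
    fx=least_squares(lambda q:proj(ct,[[q[0],q[1],z]])[0]-[u,v],[.5,.2]).x; print(nm,fx)
fx=least_squares(lambda q:proj(ct,[[q[0],q[1],.178]])[0]-[155+315/5,125+108/5],[.5,.2]).x; print('stone',fx)
E
```

```text
[ 0.64760328  0.12264805 -0.09423444  0.49385624  0.2797676 ]
[[ 0.3 -0.4]
 [-0.2 -0.2]
 [-0.5 -0.8]
 [-0.2 -1.6]
 [-0.   1.6]
 [-0.3  1.3]
 [ 0.1  0.3]
 [ 0.4 -0.7]
 [ 1.4 -1.7]
 [-1.2  1.3]
 [-0.7 -1.4]
 [ 0.6  1.7]
 [ 0.7  0.2]
 [-0.5 -0.3]
 [-0.1  0.1]
 [-0.1  0.4]
 [ 0.6  0. ]
 [ 1.2  0.6]
 [-0.6 -0. ]
 [-0.4  0.6]
 [-0.3 -0.3]
 [ 1.   0.4]
 [-0.5 -0.4]]
grip [0.5603669  0.13089314 0.18503465]
grip [0.56727987 0.13023976 0.11941858]
jar [0.55855557 0.40576585]
offcut [0.4383188  0.41660391]
stone [0.74793288 0.1062109 ]
```

```bash
cat >> h.py <<'E'
def target(p,th,w,out):  # tool pose: grasp point 'out' m off the hatch face on the knob axis, tool y across the wing
    Rz=R.from_euler('z',p[2]).as_matrix()
    z=-Rz@(hp(th,0,0,1)-hp(th,0,0,0)); d=Rz@(wing(th,w,0,c=1)-wing(th,w,0,c=0)); y=-d; x=np.cross(y,z)
    return np.c_[x,y,z], chestW(p,wing(th,w,0,out))-.167*z
def rows(Ra,ta,Rb,tb,N):
    rv=R.from_matrix(Ra.T@Rb).as_rotvec(); S=R.from_rotvec(rv/N).as_matrix()
    M=sum(np.linalg.matrix_power(S,k) for k in range(N)); d=np.linalg.solve(M,Ra.T@(tb-ta))
    return np.r_[d,rv/N]
def now(r):
    s=r.get_state(); return R.from_quat(s['tcp_rot']).as_matrix(), s['eef_pos']
E
python3 - <<'E'
from h import *
from station import r, get_image, camera_params, close_job
p=np.load('p.npy'); Rb,tb=target(p,p[3],p[4],.095)
print(Rb.round(3),tb); print(rows(*now(r),Rb,tb,16).round(4))
E
```

```text
[[ 0.365  0.93   0.03 ]
 [ 0.931 -0.365 -0.003]
 [ 0.008  0.029 -1.   ]] [0.55329102 0.13156191 0.42392895]
[-0.0352  0.0104 -0.0011 -0.0019 -0.001   0.0993]
```

```bash
python3 drive.py '[[-0.0352, 0.0104, -0.0011, -0.002, -0.001, 0.0993], [-0.0352, 0.0104, -0.0011, -0.002, -0.001, 0.0993], [-0.0352, 0.0104, -0.0011, -0.002, -0.001, 0.0993], [-0.0352, 0.0104, -0.0011, -0.002, -0.001, 0.0993], [-0.0352, 0.0104, -0.0011, -0.002, -0.001, 0.0993], [-0.0352, 0.0104, -0.0011, -0.002, -0.001, 0.0993], [-0.0352, 0.0104, -0.0011, -0.002, -0.001, 0.0993], [-0.0352, 0.0104, -0.0011, -0.002, -0.001, 0.0993], [-0.0352, 0.0104, -0.0011, -0.002, -0.001, 0.0993], [-0.0352, 0.0104, -0.0011, -0.002, -0.001, 0.0993], [-0.0352, 0.0104, -0.0011, -0.002, -0.001, 0.0993], [-0.0352, 0.0104, -0.0011, -0.002, -0.001, 0.0993], [-0.0352, 0.0104, -0.0011, -0.002, -0.001, 0.0993], [-0.0352, 0.0104, -0.0011, -0.002, -0.001, 0.0993], [-0.0352, 0.0104, -0.0011, -0.002, -0.001, 0.0993], [-0.0352, 0.0104, -0.0011, -0.002, -0.001, 0.0993], [0, 0, 0, 0, 0, 0], [0, 0, 0, 0, 0, 0]]' 1.0
python3 - <<'E'
from h import *
from station import r, get_image, camera_params, close_job
p=np.load('p.npy'); Rb,tb=target(p,p[3],p[4],.028)
print(r.get_state()['qpos'].round(3),rows(*now(r),Rb,tb,1).round(4), rows(*now(r),Rb,tb,6).round(4))
a=get_image('side'); b=get_image('top')
a=cv2.resize(a[70:220,160:310],(400,400),interpolation=2);b=cv2.resize(b[120:270,130:280],(400,400),interpolation=2)
cv2.imwrite('pics/hov.png',np.hstack([a,b])[:,:,::-1])
E
```

```text
clock: 1.6
eef_pos: [0.554, 0.1302, 0.4242]
tcp_rot: [0.827, 0.562, 0.013, 0.009]
wrist_force: [0.0, 0.2, 0.6]
grip_width: 1.004
grasp_force: 0.0
[ 0.036  0.271  1.47  -0.003  1.369  0.413] [ 0.0009 -0.0012  0.0673  0.001  -0.0019 -0.0033] [ 0.0002 -0.0002  0.0112  0.0002 -0.0003 -0.0005]
```

View pics/hov.png

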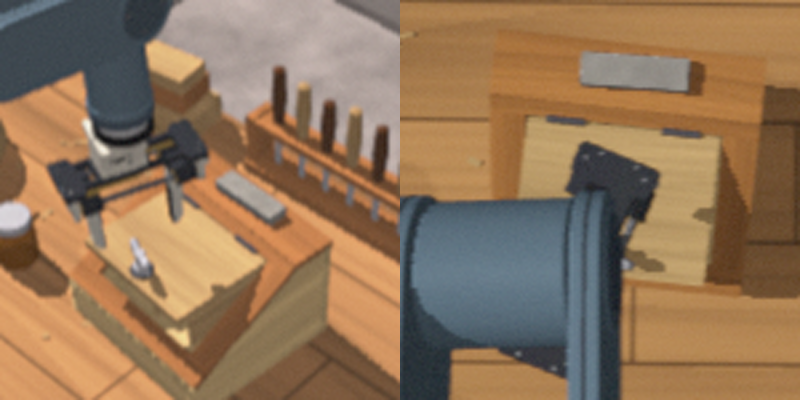

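The open fingers stand at (95,225) and (175,205) in the side crop and straddle the wing at (138,255). I'll descend and close.

```bash
python3 drive.py '[[0, 0, 0.0112, 0, 0, 0], [0, 0, 0.0112, 0, 0, 0], [0, -0.001, 0.0112, 0, 0, 0], [0.001, 0, 0.0112, 0, 0, 0], [0, 0, 0.0112, 0, 0, 0], [0, 0, 0.0112, 0, 0, 0], [0, 0, 0, 0, 0, 0]]'
python3 drive.py '[[0, 0, 0, 0, 0, 0], [0, 0, 0, 0, 0, 0], [0, 0, 0, 0, 0, 0], [0, 0, 0, 0, 0, 0], [0, 0, 0, 0, 0, 0], [0, 0, 0, 0, 0, 0], [0, 0, 0, 0, 0, 0], [0, 0, 0, 0, 0, 0], [0, 0, 0, 0, 0, 0], [0, 0, 0, 0, 0, 0]]' 0.0
python3 - <<'E'
from h import *
from station import r, get_image, camera_params, close_job
p=np.load('p.npy'); s=r.get_state(); print(s['wrist_force'],s['ft_torque'],s['qpos'].round(3))
Rb,tb=target(p,p[3],p[4],.028);print(rows(*now(r),Rb,tb,1).round(4))
a=get_image('side')
cv2.imwrite('pics/grip.png',cv2.resize(a[90:210,170:290],(600,600),interpolation=2)[:,:,::-1])
E
```

```text
clock: 2.28
eef_pos: [0.5546, 0.1337, 0.354]
tcp_rot: [0.826, 0.564, 0.011, 0.008]
wrist_force: [0.4, -0.9, 0.0]
grip_width: 0.998
grasp_force: 0.0
clock: 3.12
eef_pos: [0.5554, 0.1333, 0.3574]
tcp_rot: [0.826, 0.563, 0.013, 0.01]
wrist_force: [-0.3, -0.1, 0.2]
grip_width: 0.336
grasp_force: 0.0
[-0.31836724 -0.11064858  0.19769819] [-0.00144035  0.09442933  0.02355079] [ 0.041  0.322  1.568 -0.003  1.22   0.416]
[-0.0019  0.0006  0.0004  0.0018 -0.0022  0.    ]
```

View pics/grip.png

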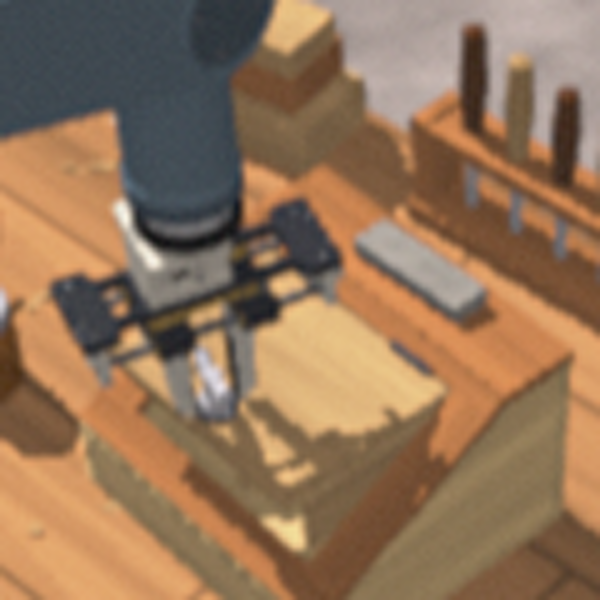

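The fingers at (180,390) and (245,365) straddle the wing at (213,385) and are still closing. I'll let them finish.

```bash
python3 drive.py '[[0, 0, 0, 0, 0, 0], [0, 0, 0, 0, 0, 0], [0, 0, 0, 0, 0, 0], [0, 0, 0, 0, 0, 0], [0, 0, 0, 0, 0, 0], [0, 0, 0, 0, 0, 0], [0, 0, 0, 0, 0, 0], [0, 0, 0, 0, 0, 0]]' 0.0
python3 - <<'E'
from h import *
from station import r, get_image, camera_params, close_job
p=np.load('p.npy'); s=r.get_state(); print(s['wrist_force'],s['ft_torque'])
Rb,tb=target(p,p[3],p[4],.028);Ra,ta=now(r);print(rows(Ra,ta,Rb,tb,1).round(4))
# swing about the hinge line by th from where the tool stands
h=chestW(p,np.array([.046,0,.166])); ax=R.from_euler('z',p[2]).apply([0,1,0])
for th in(p[3],p[3]+.03):
    Q=R.from_rotvec(-ax*th).as_matrix(); print(th,rows(Ra,ta,Q@Ra,h+Q@(ta-h),12).round(4))
E
```

```text
clock: 3.83
eef_pos: [0.5557, 0.1332, 0.3575]
tcp_rot: [0.826, 0.563, 0.013, 0.01]
wrist_force: [3.9, -1.8, -0.9]
grip_width: 0.236
grasp_force: 30.0
[ 3.92968549 -1.81875297 -0.92891302] [-0.35632365 -0.52637925  0.03478983]
[-0.0019  0.0003  0.0005  0.0027 -0.0023 -0.0001]
0.4938562389523319 [-0.0022 -0.0076  0.0056 -0.0396  0.0114 -0.0001]
0.5238562389523319 [-0.0023 -0.0081  0.006  -0.042   0.0121 -0.0001]
```

Run:
```python
from h import *
from station import r, get_image, camera_params, close_job
a=get_image('side')[140:190,185:245]; 
cv2.imwrite('pics/grip2.png',cv2.resize(a,None,fx=10,fy=10,interpolation=2)[:,:,::-1])
```

```text
(no output)
```

View pics/grip2.png

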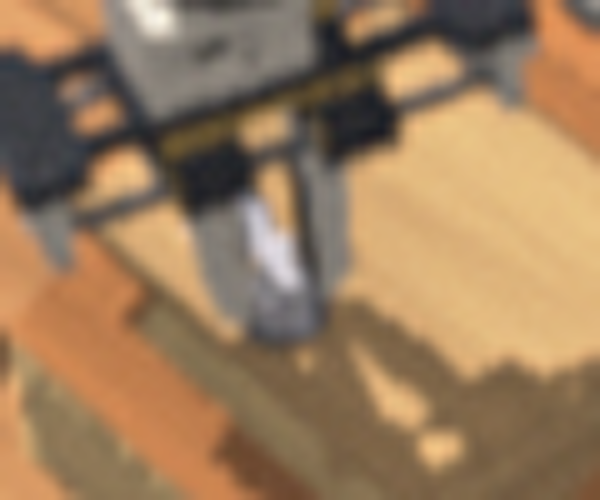

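The tips, at about (235,300) and (330,290), hold the dark round hub at (285,315), not the bar. That explains the 22 mm opening. I'll open a little, back out 6 mm and pinch the bar alone.

```bash
python3 drive.py '[[0, 0, 0, 0, 0, 0], [0, 0, 0, 0, 0, 0], [0, 0, 0, 0, 0, 0], [0, 0, -0.003, 0, 0, 0], [0, 0, -0.003, 0, 0, 0], [0, 0, 0, 0, 0, 0]]' 0.4
python3 drive.py '[[0, 0, 0, 0, 0, 0], [0, 0, 0, 0, 0, 0], [0, 0, 0, 0, 0, 0], [0, 0, 0, 0, 0, 0], [0, 0, 0, 0, 0, 0], [0, 0, 0, 0, 0, 0], [0, 0, 0, 0, 0, 0], [0, 0, 0, 0, 0, 0]]' 0.0
python3 - <<'E'
from h import *
from station import r, get_image, camera_params, close_job
p=np.load('p.npy'); s=r.get_state(); print(s['wrist_force'],s['ft_torque'])
Rb,tb=target(p,p[3],p[4],.034);Ra,ta=now(r);print(rows(Ra,ta,Rb,tb,1).round(4))
h=chestW(p,np.array([.046,0,.166])); ax=R.from_euler('z',p[2]).apply([0,1,0])
for th in(p[3],p[3]+.03):
    Q=R.from_rotvec(-ax*th).as_matrix(); print(th,rows(Ra,ta,Q@Ra,h+Q@(ta-h),12).round(4))
E
```

```text
clock: 4.38
eef_pos: [0.5552, 0.1335, 0.3642]
tcp_rot: [0.826, 0.563, 0.013, 0.01]
wrist_force: [0.1, 0.4, -0.0]
grip_width: 0.4
grasp_force: 0.0
clock: 5.05
eef_pos: [0.5556, 0.1332, 0.3634]
tcp_rot: [0.826, 0.563, 0.013, 0.01]
wrist_force: [3.4, -1.9, -1.5]
grip_width: 0.108
grasp_force: 29.9
[ 3.36792012 -1.93180721 -1.51568271] [-0.22211479 -0.26957929 -0.10210063]
[-0.0019  0.0002  0.0005  0.0028 -0.0024 -0.0001]
0.4938562389523319 [-0.0023 -0.0079  0.0056 -0.0396  0.0114 -0.0001]
0.5238562389523319 [-0.0024 -0.0083  0.006  -0.042   0.0121 -0.0001]
```

The opening is 10 mm, so the bar is pinched. Next I'll swing the hatch down about its hinge.

```bash
python3 drive.py '[[-0.0023, -0.0079, 0.0056, -0.0396, 0.0114, 0], [-0.0023, -0.0079, 0.0056, -0.0396, 0.0114, 0], [-0.0023, -0.0079, 0.0056, -0.0396, 0.0114, 0], [-0.0023, -0.0079, 0.0056, -0.0396, 0.0114, 0], [-0.0023, -0.0079, 0.0056, -0.0396, 0.0114, 0], [-0.0023, -0.0079, 0.0056, -0.0396, 0.0114, 0], [-0.0023, -0.0079, 0.0056, -0.0396, 0.0114, 0], [-0.0023, -0.0079, 0.0056, -0.0396, 0.0114, 0], [-0.0023, -0.0079, 0.0056, -0.0396, 0.0114, 0], [0, 0, 0, 0, 0, 0]]'
cat > st.py <<'E'
from h import *
from station import r, get_image, camera_params, close_job
p=np.load('p.npy'); s=r.get_state(); Ra,ta=now(r)
print('tool-axes F',(Ra.T@s['wrist_force']).round(1),'M',(Ra.T@s['ft_torque']).round(2),'q',s['qpos'].round(2))
f=lambda v:np.r_[rows(Ra,ta,*target(p,*v),1)]
v=least_squares(lambda v:f(v)*[1,1,1,.1,.1,.1],[.1,.28,.034]).x
print('hatch,wing,out as tool implies',v.round(3),'left',f(v).round(4))
print('to shut 1 row',rows(Ra,ta,*target(p,0,v[1],.034),1).round(4))
E
python3 st.py
```

```text
clock: 5.88
eef_pos: [0.4929, 0.139, 0.3]
tcp_rot: [0.809, 0.552, 0.156, 0.129]
wrist_force: [3.5, -2.1, -0.1]
grip_width: 0.104
grasp_force: 29.9
tool-axes F [-0.8  3.7  1.5] M [-0.23 -0.3  -0.06] q [ 0.08  0.2   1.94 -0.12  0.6   0.54]
hatch,wing,out as tool implies [0.12  0.28  0.035] left [-0.0017  0.0003 -0.      0.0036 -0.0031  0.    ]
to shut 1 row [-8.200e-03 -2.200e-02  1.870e-02 -1.119e-01  3.010e-02 -1.000e-04]
```

```bash
python3 drive.py '[[-0.0023, -0.0079, 0.0056, -0.0396, 0.0114, 0], [-0.0023, -0.0079, 0.0056, -0.0396, 0.0114, 0], [-0.0023, -0.0079, 0.0056, -0.0396, 0.0114, 0], [0, 0, 0, 0, 0, 0], [0, 0, 0, 0, 0, 0]]'
python3 st.py
python3 - <<'E'
from h import *
from station import r, get_image, camera_params, close_job
a=get_image('side')
cv2.imwrite('pics/shut.png',cv2.resize(a[110:230,170:290],(600,600),interpolation=2)[:,:,::-1])
E
```

```text
clock: 6.3
eef_pos: [0.4784, 0.1404, 0.2747]
tcp_rot: [0.798, 0.544, 0.201, 0.166]
wrist_force: [2.2, -1.0, 3.4]
grip_width: 0.106
grasp_force: 30.0
tool-axes F [ 0.2  3.8 -1.8] M [ 0.14 -0.27 -0.  ] q [ 0.1   0.2   2.05 -0.25  0.38  0.68]
hatch,wing,out as tool implies [-0.     0.281  0.035] left [-0.0017  0.0003 -0.      0.0036 -0.0029  0.    ]
to shut 1 row [-0.0017  0.0003  0.0012  0.0039 -0.003   0.    ]
```

View pics/shut.png

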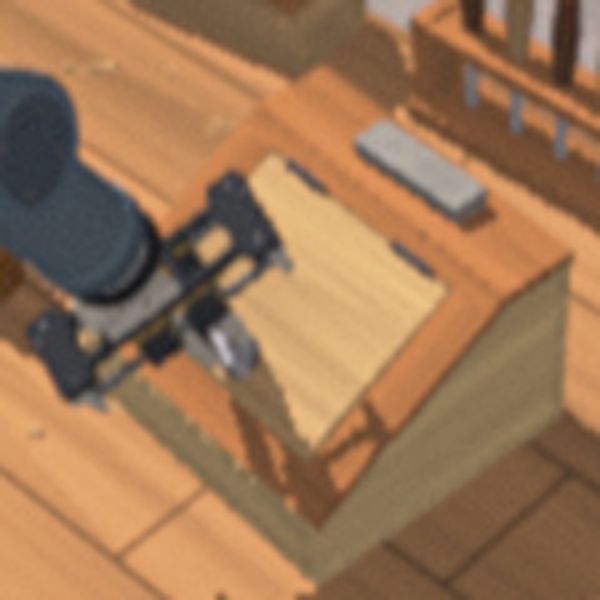

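The hatch looks nearly flush, with its free corner at (312,455), but the press force is still low. I'll press further in small steps.

```bash
for i in 1; do python3 drive.py '[[-0.0006, -0.002, 0.0014, -0.01, 0.003, 0], [-0.0006, -0.002, 0.0014, -0.01, 0.003, 0], [0, 0, 0, 0, 0, 0]]'; python3 st.py; done
python3 drive.py '[[0, 0, 0.002, 0, 0, 0], [0, 0, 0.002, 0, 0, 0], [0, 0, 0, 0, 0, 0]]'; python3 st.py
```

```text
clock: 6.6
eef_pos: [0.476, 0.1406, 0.2704]
tcp_rot: [0.795, 0.542, 0.209, 0.172]
wrist_force: [-0.7, -1.8, 7.4]
grip_width: 0.108
grasp_force: 30.0
tool-axes F [-0.8  3.7 -6.6] M [ 0.09 -0.46  0.  ] q [ 0.1   0.2   2.07 -0.3   0.34  0.73]
hatch,wing,out as tool implies [-0.021  0.281  0.036] left [-0.0017  0.0003 -0.      0.004  -0.0032  0.    ]
to shut 1 row [-0.0005  0.0044 -0.0013  0.0244 -0.0091  0.    ]
clock: 6.85
eef_pos: [0.4771, 0.1408, 0.2687]
tcp_rot: [0.795, 0.542, 0.21, 0.173]
wrist_force: [-20.5, -1.3, 30.2]
grip_width: 0.11
grasp_force: 35.0
tool-axes F [ -3.4  -0.6 -36.4] M [ 0.86 -0.76  0.02] q [ 0.1   0.21  2.07 -0.3   0.34  0.73]
hatch,wing,out as tool implies [-0.021  0.281  0.034] left [-0.0021  0.0003 -0.      0.0045 -0.0036 -0.    ]
to shut 1 row [-0.0009  0.0045 -0.0032  0.025  -0.0095  0.    ]
```

Force jumped to 36 N, so the hatch is on its stop. I'll ease off slightly and turn.

```bash
python3 drive.py '[[0, 0, -0.001, 0, 0, 0], [0, 0, 0, 0, 0, 0.1], [0, 0, 0, 0, 0, 0.1], [0, 0, 0, 0, 0, 0.1], [0, 0, 0, 0, 0, 0.1]]'; python3 st.py
```

```text
clock: 7.27
eef_pos: [0.4773, 0.1407, 0.269]
tcp_rot: [0.888, 0.371, 0.24, 0.127]
wrist_force: [-12.0, -2.8, 21.2]
grip_width: 0.105
grasp_force: 34.1
tool-axes F [ -2.3   3.3 -24.2] M [ 0.14 -0.83 -0.1 ] q [ 0.1   0.21  2.07 -0.3   0.34  1.13]
hatch,wing,out as tool implies [-0.02   0.685  0.034] left [-0.0017  0.001  -0.      0.0038 -0.0058 -0.    ]
to shut 1 row [ 0.0009  0.0041 -0.0031  0.0193 -0.0185  0.    ]
```

```bash
python3 drive.py '[[0, 0, 0, 0, 0, 0.1], [0, 0, 0, 0, 0, 0.1], [0, 0, 0, 0, 0, 0.1], [0, 0, 0, 0, 0, 0.1], [0, 0, 0, 0, 0, 0]]'; python3 st.py
```

```text
clock: 7.68
eef_pos: [0.4774, 0.1404, 0.2691]
tcp_rot: [0.944, 0.187, 0.261, 0.077]
wrist_force: [-11.9, -3.5, 20.7]
grip_width: 0.109
grasp_force: 34.2
tool-axes F [ -1.2   4.5 -23.7] M [-0.51 -0.88  0.01] q [ 0.1   0.21  2.07 -0.3   0.34  1.53]
hatch,wing,out as tool implies [-0.019  1.086  0.033] left [-0.0011  0.0013 -0.      0.0019 -0.0074  0.    ]
to shut 1 row [ 0.0024  0.0032 -0.0031  0.0109 -0.0245  0.    ]
```

```bash
python3 drive.py '[[0, 0, 0, 0, 0, 0.1], [0, 0, 0, 0, 0, 0.1], [0, 0, 0, 0, 0, 0.1], [0, 0, 0, 0, 0, 0.1], [0, 0, 0, 0, 0, 0.08], [0, 0, 0, 0, 0, 0]]'; python3 st.py
```

```text
clock: 8.18
eef_pos: [0.4775, 0.1401, 0.2691]
tcp_rot: [0.961, -0.042, 0.271, 0.013]
wrist_force: [-11.4, -4.7, 21.7]
grip_width: 0.105
grasp_force: 33.8
tool-axes F [  2.    5.7 -24.2] M [-1.45 -0.36  0.04] q [ 0.1   0.21  2.07 -0.3   0.34  2.01]
hatch,wing,out as tool implies [-0.019  1.565  0.033] left [-0.0004  0.0013 -0.     -0.0011 -0.0079  0.    ]
to shut 1 row [ 0.0034  0.0014 -0.0031 -0.001  -0.0267  0.    ]
```

```bash
python3 drive.py '[[0, 0, -0.001, 0, 0, 0], [0, 0, -0.001, 0, 0, 0], [0, 0, 0, 0, 0, 0]]'; python3 st.py
python3 drive.py '[[0, 0, 0, 0, 0, 0], [0, 0, 0, 0, 0, 0], [0, 0, 0, 0, 0, 0], [0, 0, 0, 0, 0, 0], [0, 0, 0, 0, 0, 0], [0, 0, 0, 0, 0, 0]]' 0.5
python3 drive.py '[[0, 0, -0.01, 0, 0, 0], [0, 0, -0.015, 0, 0, 0], [0, 0, -0.02, 0, 0, 0], [0, 0, -0.03, 0, 0, 0], [0, 0, -0.03, 0, 0, 0], [0, 0, -0.03, 0, 0, 0], [0, 0, -0.02, 0, 0, 0], [0, 0, 0, 0, 0, 0], [0, 0, 0, 0, 0, 0]]'
python3 - <<'E'
from h import *
from station import r, get_image, camera_params, close_job
a=get_image('side'); b=get_image('top')
a=cv2.resize(a[120:220,180:280],(400,400),interpolation=2);b=cv2.resize(b[130:240,155:265],(400,400),interpolation=2)
cv2.imwrite('pics/end.png',np.hstack([a,b])[:,:,::-1])
E
```

```text
clock: 8.43
eef_pos: [0.4771, 0.1401, 0.27]
tcp_rot: [0.962, -0.041, 0.271, 0.013]
wrist_force: [-0.2, -6.2, 7.2]
grip_width: 0.11
grasp_force: 32.8
tool-axes F [ 4.1  6.2 -6. ] M [-1.11 -0.04  0.1 ] q [ 0.1   0.21  2.07 -0.3   0.34  2.01]
hatch,wing,out as tool implies [-0.018  1.561  0.034] left [-0.0004  0.0013 -0.     -0.0012 -0.0079  0.    ]
to shut 1 row [ 0.0033  0.0013 -0.0022 -0.001  -0.0262  0.    ]
clock: 8.93
eef_pos: [0.476, 0.1405, 0.2682]
tcp_rot: [0.962, -0.04, 0.269, 0.013]
wrist_force: [0.0, -0.2, -0.1]
grip_width: 0.476
grasp_force: 0.0
clock: 9.68
eef_pos: [0.3955, 0.148, 0.4022]
tcp_rot: [0.962, -0.04, 0.271, 0.013]
wrist_force: [0.2, 0.1, -0.9]
grip_width: 0.5
grasp_force: 0.0
```

View pics/end.png

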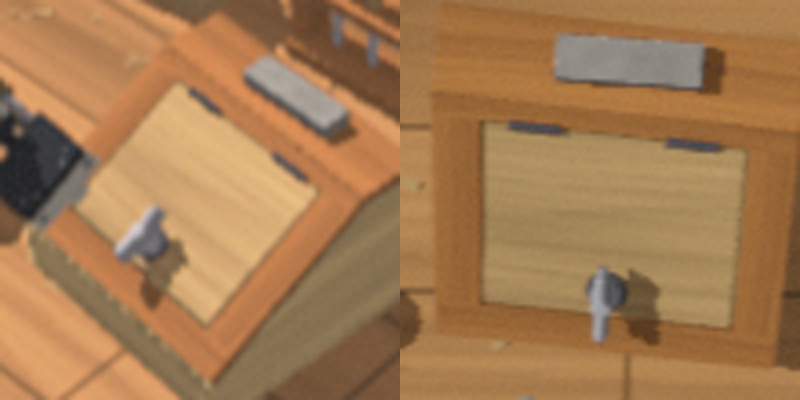

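The hatch lies flush. The wing points down the slope from (602,270) to (599,338) in the top crop, about square to the free edge, and the stone has not moved. The gripper is clear, so I'm handing in.

```bash
python3 -c "
from station import r, get_image, camera_params, close_job
print(close_job())"
```

```text
the job is handed in; nothing more can be done
None
```

The hatch is shut and latched: the wing is turned to about 1.56 rad, the gripper is clear and the stone is where it was; the robot never went near the jar, offcut or mallet, and I handed the job in at about 10 s without being told a verdict.

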